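Hold a binding riser in the corner of a drilling fixture

TASK

Pick up the long ski-binding riser and lay it flat on the bed of the drilling fixture, its long side along the long side fence and its low tongue end towards the end stop. Push it into the corner so that it sits square and flush against both stops, and finish still holding it there with the gripper's fingers, pressing firmly (roughly half a kilogram of push, 5 to 10 N) on both stops at once, as for drilling; do not let go. Leave the short riser, jar, screwdriver and wrench where they are.

Things in the scene. Friction and masses are not known exactly. Their poses are not given: they have to be found in the camera images.
- long_riser: The long ski-binding riser, a black plastic block of 0.2 to 0.4 kg, loose on the bench: a base plate 70 (x) by 120 (y) by 14 mm high, carrying an upright rib 32 (x) by 56 (y) mm that rises from 14 to 50 mm above the underside. The rib's centre is 22 mm from the plate's centre towards -y, so 54 mm of flat plate (the low tongue) is left at the +y end and 10 mm at the -y end. Origin: centre of the underside; z up. Grip the rib across its 32 mm. The bench top is at height 0
- riser_rib (a point): Centre of the top of the long riser's rib (riser frame 0, -22, 50 mm); axes as the riser's
- tongue_end (a point): Middle of the lower edge of the long riser's tongue end face (riser frame 0, 60, 0 mm); axes as the riser's
- fixture: The drilling fixture, fixed to the bench: a white plastic bed plate 200 (x) by 240 (y) by 15 mm high with a long dark steel fence along its +x edge and a shorter dark steel stop along its +y edge. Bed and stops are waxed and slippery (friction about 0.2), so the riser slides easily, but do not bear down hard while sliding, or drag will hide the stops. Origin: centre of its underside. The riser, once seated, has its axes parallel to the fixture's
- side_fence: The long side fence, a rigid steel bar 20 (x) by 210 (y) mm standing 12 mm above the bed (lower than the riser's base plate). Origin: centre of its underside, on the bed; axes as the fixture's. The riser's +x long side goes against its -x face, 10 mm from the origin
- end_stop: The end stop, a rigid steel bar 150 (x) by 20 (y) mm standing 12 mm above the bed. Origin: centre of its underside, on the bed; axes as the fixture's. The riser's tongue end goes against its -y face, 10 mm from the origin
- corner (a point): The inside corner, at bed level, where the side fence's -x face and the end stop's -y face meet; axes as the fixture's: both stops are reached by moving the riser towards +x and +y. Seated, the riser's tongue_end is at (-35, 0, 0) mm here
- short_riser: The short riser, to be left alone: black plastic, base 70 (x) by 80 (y) by 14 mm, with a central rib 32 by 40 mm up to 34 mm height. Origin: centre of the underside
- jar: A closed jar, 60 mm in diameter and 70 mm high, standing; leave alone. Origin: centre of its underside
- screwdriver: A screwdriver lying on the bench beyond the work; leave alone
- wrench: A wrench lying on the bench beyond the work; leave alone
Mind the look-alikes: they are no part of the job. What is shaped like the long_riser but green or orange is not meant.

How it is judged:
On the way:
1. the long riser is picked up clear of the bench (height (world z) of long_riser above 0.025 m and contact force between long_riser and the fingers above 1 N), for 0.1 s.
At the end, for the whole second after the job is handed in: Long riser flat on the bed (3 mm, 0.04 rad), square to the fixture (0.03 rad), tongue end within 3 mm of the end stop and long side within 3 mm of the side fence, at rest, fingers on it, and over 2 N of contact force on each stop, all through the last second (contact force between long_riser and side_fence above 2 N and contact force between long_riser and end_stop above 2 N and contact force between long_riser and the fingers above 1 N and x of tongue_end in the frame of corner between -0.038 and -0.032 m and y of tongue_end in the frame of corner between -0.003 and 0.003 m and z of tongue_end in the frame of corner between -0.003 and 0.003 m and angle between long_riser's own z axis and vertical below 0.04 rad and angle between the y axis of long_riser and the y axis of fixture, either way round below 0.03 rad and linear speed of long_riser below 0.01 m/s); the arm keeps its last pose, push and grip.
It fails at once if the short riser is moved more than 20 mm (distance of short_riser from where it was at the start of the episode above 0.02 m).
It fails at once if the jar is moved more than 20 mm (distance of jar from where it was at the start of the episode above 0.02 m).
It fails at once if the screwdriver is moved more than 20 mm (distance of screwdriver from where it was at the start of the episode above 0.02 m).
It fails at once if the wrench is moved more than 20 mm (distance of wrench from where it was at the start of the episode above 0.02 m).
It also fails if it takes over 40 s, if anything falls off the work surface, if the arm or the gripper's body presses on something with over 40 N, if the wrist force passes 120 N, or if a joint passes its speed limit or range.

ROBOT

A 6-joint arm with a two-finger parallel gripper is mounted at the origin on the work surface. World frame = base frame: x ahead of the robot, y to its left, z up, the work surface at z = 0. Lengths are in m, angles in rad, forces in N, time in s.
With the tool pointing down it reaches from about 0.325 to 0.775 m from the base axis. Payload 9.3 kg.
Tool frame: the origin (TCP) lies between the finger pads; the fingertips stand 19 mm ahead of it and the grasp point (between the pads) is the TCP; z points along the fingers, y is the line along which they close (so a half turn about z gives the same grasp; the last joint's range is limited). The gripper opens to 85 mm and grips with 20 to 120 N. Pads are 22 mm wide; open, the fingers measure 114 mm over their backs; the gripper's body (76 mm by 85 mm) begins 54 mm behind the grasp point. The pads swing forward as they close: fully open they stand 13 mm farther back than shut.
Start: joints at [0.97, 0.259, 0.021, 1.334, 0, 1.418], TCP at [0.238, 0.496, 0.25] pointing down, gripper open.
Joint ranges: [-3.04, 3.04], [-0.91, 1.82], [-1.04, 1.36], [-1.92, 1.95], [-1.52, 1.45], [-3.14, 3.14]. Speed limits (rad/s): [2.22, 2.22, 2.79, 3.14, 3.14, 3.14].

INTERFACE

Orientations are given as a unit quaternion [x, y, z, w].
In Python, from plant import r gives the robot as it stands. The module is installed in compiled form; this text tells all that it offers.
- The arm moves only by the tool drive_tool, never from a script. Its argument "commands" is a list of rows, each an object of numbers: "tx", "ty", "tz": the shift along the tool's x, y, z in cm; "wx", "wy", "wz": the turn, a rotation vector about the tool's x, y, z in degrees; "claw": the gripper's target within -1 to 1 (shut at 1, half-way at 0, fully open at -1). In form: [{"tx": .., "ty": .., "tz": .., "wx": .., "wy": .., "wz": .., "claw": ..}, ...]. A call has 1 to 8 rows; each row shifts and turns the commanded pose from where the row before left it, along the tool's axes as they then stand; what a row does not reach is not made up. A row lasts 1/10 s, in which the tool goes at most 50 mm and 8.59 degrees, less where a joint would pass 70% of its speed; a pose out of reach is approached as far as the arm can. A call is refused whole if a number of a shift passes 5 or a number of a turn 8.59, either way. A call with a gripper value outside its range is refused whole. The fingers move at their own pace and stop on an object; "newtons" is the grip in N (left out, the last holds). Time passes only in rows, so rows that do not move let the fingers close. It gives the time, the measured TCP pose, the force, the opening and the grip force at its end, in the units of the state.
- r.observe(): the state, without advancing time (a new reading comes with each control period).
- r.get_image(name): name is "side" or "top"; returns a dict with "pixels" (480x640x3 uint8, red, green, blue), "mtx" (3x3 intrinsics, pixels), "rvec" (rotation vector, rad) and "tvec" (3), from world to camera coordinates, as OpenCV has them. Camera axes: x right, y down, z forward; pixel columns grow to the right and rows downward; lengths in m; the calibration is good to about 2 mm. A picture is of the moment at which its call begins. There is no depth.
- r.finish_job(): hands the job in; it is judged then, once.
The state is a dict: "time_s": time; "joints": joint angles; "joint_velocities": joint speeds; "effort": joint torques, N m; "tcp_pos": TCP position; "tool_rot": TCP orientation; "ft_force": force on the tool from outside, world axes, zero at the start; "wrist_torque": the same for the moment, N m; "width": finger opening in m; "grasp_force": force on a finger pad.
Only numpy, scipy, OpenCV 4.12 (cv2) and the standard library are available. Lean on these libraries where they do the work, as an engineer would, in place of code of your own. Each camera call takes 0.05 s, during which the arm holds its last target. There are 200 camera calls.

## Working session

There is one attempt and no reset: what is moved stays moved. The work goes in short steps, Python scripts to look and compute and a tool call to move; the robot and the scene stay as the last step left them, time stands still between calls to the robot, and variables do not carry over. Pictures are saved under pics/ and viewed, at most 10 in all, crops included, and the job is handed in when it is done.

Besides the shell and the picture viewer there is one more tool, called after "Emit:" by a JSON object that holds its "method" and its "body", one argument or row to a line. drive_tool: Moves the arm, as the interface text tells. Its arguments: {"type":"object","properties":{"commands":{"type":"array","items":{"type":"object","properties":{"tx":{"type":"number"},"ty":{"type":"number"},"tz":{"type":"number"},"wx":{"type":"number"},"wy":{"type":"number"},"wz":{"type":"number"},"claw":{"type":"number"}}}},"newtons":{"type":"number"}},"required":["commands"]}

```bash
mkdir -p pics; python3 - <<'E'
from plant import r
import cv2,pickle
for n in("side","top"):
    d=r.get_image(n);pickle.dump(d,open(n+".pkl","wb"));cv2.imwrite(f"pics/{n}0.png",d["pixels"][:,:,::-1]);print(n,d["mtx"].tolist(),d["rvec"],d["tvec"])
print(r.observe())
E
```

```text
side [[459.6776018130333, 0.0, 317.41132794465386], [0.0, 459.6776018130333, 233.0697375421202], [0.0, 0.0, 1.0]] [ 2.24957995 -0.16267239  0.07496655] [-0.53126769  0.1019559   1.11170694]
top [[479.40970900632834, 0.0, 327.97310497680456], [0.0, 479.40970900632834, 237.70854157402596], [0.0, 0.0, 1.0]] [ 2.11350258 -2.11835939  0.21830578] [-0.02298151  0.55457666  1.05640436]
{'time_s': 0.1, 'joints': array([ 9.70365982e-01,  2.59112580e-01,  2.08585510e-02,  1.33370493e+00,
       -3.06086891e-06,  1.41820572e+00]), 'joint_velocities': array([ 0.00173633, -0.00302306,  0.00165213,  0.00062605, -0.00122666,
       -0.00045713]), 'effort': array([ 5.97630744e-03, -5.56689227e+01,  3.45073056e+01,  1.15445865e-02,
       -1.78879445e-04,  1.24294207e-06]), 'tcp_pos': array([0.23803269, 0.49557406, 0.24974751]), 'tool_rot': array([ 2.22053289e-01,  9.75034358e-01, -5.41158737e-04, -2.12313370e-04]), 'ft_force': array([-0.68776552,  0.75554231, -0.14415344]), 'wrist_torque': array([ 0.01943255,  0.01204332, -0.00572084]), 'grasp_force': 0.0, 'width': 0.08517488137418157}
```

View pics/side0.png

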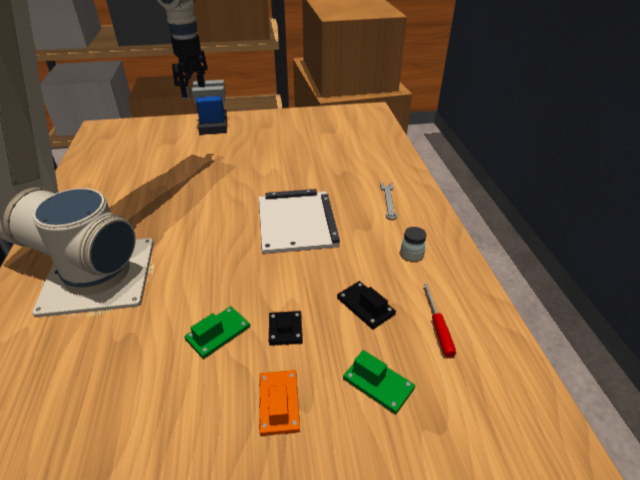

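View pics/top0.png

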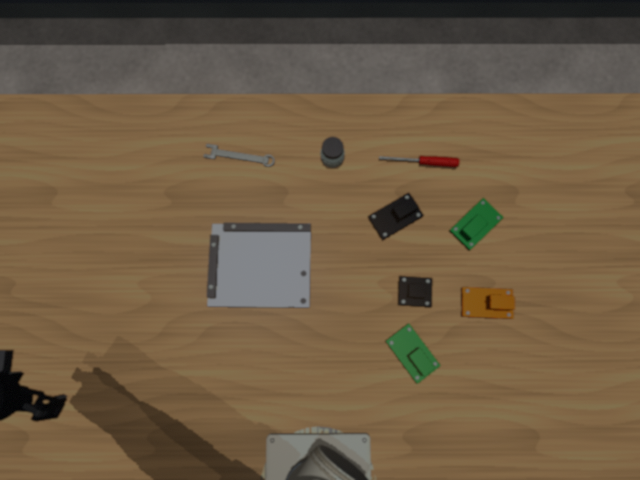

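Side view: the wanted black long riser is at about (366,303). Top view: it is at (396,216), with its rib towards (403,210) and tongue towards (377,222). Candidates in the top view:
- black long (396,216): chosen
- black short (416,291)
- green (413,353) and (476,224)
- orange (488,303)

The fixture's corner is near (220,230).

```bash
cat > h.py <<'E'
import cv2,pickle,numpy as np
def ray(d,uv):
    R=cv2.Rodrigues(d["rvec"])[0];c=-R.T@np.ravel(d["tvec"])
    p=cv2.undistortPoints(np.float64([[uv]]),d["mtx"],None).ravel()
    v=R.T@np.r_[p,1];return c,v/np.linalg.norm(v)
def onz(d,uv,z):
    c,v=ray(d,uv);return c+v*(z-c[2])/v[2]
def tri(d1,a,d2,b):
    c1,v1=ray(d1,a);c2,v2=ray(d2,b)
    s=np.linalg.lstsq(np.c_[v1,-v2],c2-c1,rcond=None)[0]
    p,q=c1+s[0]*v1,c2+s[1]*v2;return (p+q)/2,np.linalg.norm(p-q)
E
python3 - <<'E'
from h import *
T=pickle.load(open("top.pkl","rb"));S=pickle.load(open("side.pkl","rb"))
a=np.clip(T["pixels"][185:250,355:435].astype(float)*3,0,255).astype('uint8');b=np.clip(S["pixels"][270:335,325:405].astype(float)*3,0,255).astype('uint8')
c=np.clip(T["pixels"][210:320,195:325].astype(float)*1.3,0,255).astype('uint8');e=np.clip(S["pixels"][175:260,245:345].astype(float)*1.3,0,255).astype('uint8')
f=lambda x:cv2.resize(x,(400,300),interpolation=cv2.INTER_CUBIC)
cv2.imwrite("pics/crop.png",np.vstack([np.hstack([f(a),f(b)]),np.hstack([f(c),f(e)])])[:,:,::-1])
for n,d,roi in(("T",T,(355,185,80,65)),("S",S,(325,270,80,65))):
    x,y,w,h=roi;g=d["pixels"][y:y+h,x:x+w].max(2);m=(g<70).astype('uint8')
    cs=max(cv2.findContours(m,0,2)[0],key=cv2.contourArea);print(n,cv2.contourArea(cs),(cv2.approxPolyDP(cs,2.2,True)[:,0]+[x,y]).tolist(),cv2.minAreaRect(cs+np.int32([x,y])))
# fixture white bed, top
for n,d,(x,y,w,h) in(("T",T,(195,210,130,110)),("S",S,(245,175,100,85))):
    g=cv2.cvtColor(d["pixels"][y:y+h,x:x+w],cv2.COLOR_RGB2HSV)
    m=((g[...,1]<60)&(g[...,2]>105)).astype('uint8')
    cs=max(cv2.findContours(m,0,2)[0],key=cv2.contourArea);print(n,cv2.contourArea(cs),(cv2.approxPolyDP(cs,2.5,True)[:,0]+[x,y]).tolist())
E
```

```text
T 1275.5 [[408, 193], [369, 216], [382, 239], [422, 216]] ((395.3315734863281, 216.0995635986328), (28.136640548706055, 48.603214263916016), 59.4207763671875)
S 1357.5 [[337, 295], [371, 328], [394, 314], [392, 308], [390, 311], [387, 309], [389, 306], [385, 299], [370, 287], [362, 284], [359, 286], [359, 282]] ((366.59393310546875, 303.2845458984375), (55.078094482421875, 30.995365142822266), 41.987213134765625)
T 7039.0 [[212, 224], [211, 234], [218, 234], [220, 239], [216, 297], [207, 298], [208, 306], [309, 306], [310, 232], [224, 232], [221, 223]]
S 3333.5 [[325, 192], [276, 199], [259, 197], [262, 250], [331, 245], [320, 198]]
```

View pics/crop.png

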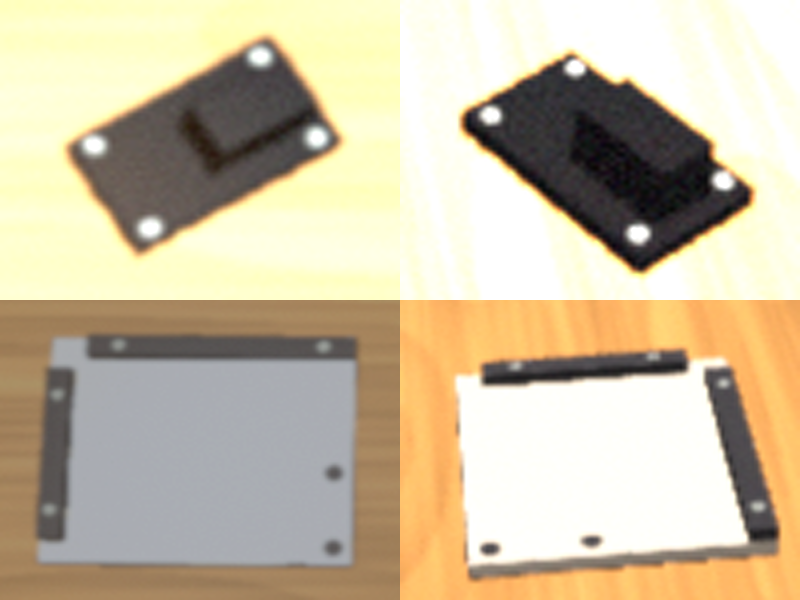

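The crop confirms the choice: a black plate with the rib offset towards the right in the top view and four white screws. Those screws, and the ones on the stops, are easy to match between the two views.

```bash
python3 - <<'E'
from h import *
T=pickle.load(open("top.pkl","rb"));S=pickle.load(open("side.pkl","rb"))
def ref(d,u,thr=None,inv=False):
    g=d["pixels"].astype(float).mean(2);x,y=np.round(u).astype(int)
    w=g[y-2:y+3,x-2:x+3];w=np.clip(w-np.percentile(w,45),0,None);yy,xx=np.mgrid[y-2:y+3,x-2:x+3]
    return np.r_[(w*xx).sum(),(w*yy).sum()]/w.sum()
A=lambda u,v:(355+u/5-.4,185+v*65/300-.4); B=lambda u,v:(325+u/5-.4,270+v*65/300-.4)
C=lambda u,v:(195+u*130/400-.3,210+(v-300)*110/300-.3); E=lambda u,v:(245+u/4-.3,175+(v-300)*85/300-.3)
P={}
for k,t,s in(("R tong+x",A(93,145),B(575,68)),("R tong-x",A(149,228),B(490,115)),("R rib+x",A(260,56),B(723,180)),("R rib-x",A(316,137),B(638,233)),
 ("F far",C(118,345),E(723,383)),("F near",C(323,347),E(758,506)),("E -x",C(50,510),E(516,366)),("E +x",C(57,394),E(653,356))):
    t,s=ref(T,t),ref(S,s);p,e=tri(T,t,S,s);P[k]=p;print(k,np.round(t,1),np.round(s,1),np.round(p*1000,1),"gap mm",round(e*1e3,1))
c=np.mean([P[k] for k in P if k[0]=='R'],0)
y=(P["R tong+x"]+P["R tong-x"]-P["R rib+x"]-P["R rib-x"])[:2];ya=np.arctan2(y[1],y[0])-np.pi/2
Yh=np.array([-np.sin(ya),np.cos(ya)]);print("riser centre",c,"yaw deg",np.degrees(ya),"rib",c[:2]-.022*Yh)
f=P["F far"]-P["F near"];e=P["E +x"]-P["E -x"]
print("fix yaw fence",np.degrees(np.arctan2(f[1],f[0]))-90,"stop",np.degrees(np.arctan2(e[1],e[0])))
# top-view bed outline on z=.015
for u in((208,306),(310,306),(310.5,224)):print(onz(T,u,.015))
E
```

```text
R tong+x [373.3 215.9] [441.4 283.7] [ 708.6 -159.    12.1] gap mm 181.5
R tong-x [384.6 233.9] [421.6 295.8] [ 660.2 -182.8    6. ] gap mm 172.3
R rib+x [406.5 196.7] [467.9 309.3] [ 748.8 -241.9    9.7] gap mm 161.8
R rib-x [417.9 214.3] [451.2 319.9] [ 702.1 -266.3   12.8] gap mm 160.8
F far [233.1 225.9] [423.8 198.3] [722.1 164.9  32.8] gap mm 273.4
F near [299.7 226.6] [435.1 232.4] [710.    7.3  34.6] gap mm 252.6
E -x [210.5 286.3] [374.3 193.4] [583.3 208.3  47.2] gap mm 289.4
E +x [213.1 244.1] [407.7 191. ] [682.1 207.8  38. ] gap mm 285.6
riser centre [ 0.704941   -0.21249439  0.01011936] yaw deg 26.266638775160903 rib [ 0.71467709 -0.23222276]
fix yaw fence -4.370018703768338 stop -0.3144023881578082
[0.40050379 0.25671379 0.015     ]
[0.39993111 0.01810548 0.015     ]
[0.59705158 0.01787758 0.015     ]
```

```bash
cat > m.py <<'E'
from h import *
T=pickle.load(open("top.pkl","rb"));S=pickle.load(open("side.pkl","rb"))
def ref(d,u):
    g=d["pixels"].astype(float).mean(2);x,y=np.round(u).astype(int)
    w=g[y-2:y+3,x-2:x+3];w=np.clip(w-np.percentile(w,45),0,None);yy,xx=np.mgrid[y-2:y+3,x-2:x+3]
    return np.r_[(w*xx).sum(),(w*yy).sum()]/w.sum()
A=lambda u,v:(355+u/5-.4,185+v*65/300-.4); B=lambda u,v:(325+(u-400)/5-.4,270+v*65/300-.4)
C=lambda u,v:(195+u*130/400-.3,210+(v-300)*110/300-.3); E=lambda u,v:(245+(u-400)/4-.3,175+(v-300)*85/300-.3)
P={}
for k,t,s in(("R tong+x",A(93,145),B(575,68)),("R tong-x",A(149,228),B(490,115)),("R rib+x",A(260,56),B(723,180)),("R rib-x",A(316,137),B(638,233)),
 ("F far",C(118,345),E(723,383)),("F near",C(323,347),E(758,506)),("E -x",C(50,510),E(516,366)),("E +x",C(57,394),E(653,356))):
    t,s=ref(T,t),ref(S,s);p,e=tri(T,t,S,s);P[k]=p;print(k,np.round(t,1),np.round(s,1),np.round(p*1000,1),"gap mm",round(e*1e3,1))
c=np.mean([P[k] for k in P if k[0]=='R'],0)
y=(P["R tong+x"]+P["R tong-x"]-P["R rib+x"]-P["R rib-x"])[:2];ya=np.arctan2(y[1],y[0])-np.pi/2
Yh=np.array([-np.sin(ya),np.cos(ya)]);print("riser centre",c,"yaw deg",np.degrees(ya),"rib",c[:2]-.022*Yh)
f=P["F far"]-P["F near"];e=P["E +x"]-P["E -x"]
print("fix yaw fence",np.degrees(np.arctan2(f[1],f[0]))-90,"stop",np.degrees(np.arctan2(e[1],e[0])))
# stop screws on z=.027 from the top view
for k,t in(("Ff",C(118,345)),("Fn",C(323,347)),("E-",C(50,510)),("E+",C(57,394))):print(k,onz(T,ref(T,t),.027))
for k,s in(("Ff",E(723,383)),("Fn",E(758,506)),("E-",E(516,366)),("E+",E(653,356))):print(k,onz(S,ref(S,s),.027))
E
python3 m.py
```

```text
R tong+x [373.3 215.9] [360.1 283.6] [ 617.1 -134.8   15.8] gap mm 0.7
R tong-x [384.6 233.9] [342.7 294.5] [ 571.9 -161.1   14.3] gap mm 0.7
R rib+x [406.5 196.7] [389.2 308.7] [ 665.1 -217.5   14.3] gap mm 1.0
R rib-x [417.9 214.3] [372.1 320.2] [ 620.4 -243.7   14.3] gap mm 1.0
F far [233.1 225.9] [325.5 198. ] [589.6 202.7  27.7] gap mm 0.3
F near [299.7 226.6] [334.1 233. ] [587.3  43.3  27.6] gap mm 1.0
E -x [210.5 286.3] [273.7 191.9] [444.9 248.9  32.2] gap mm 0.2
E +x [213.1 244.1] [307.8 189.9] [544.6 247.7  30.3] gap mm 0.7
riser centre [ 0.61861081 -0.18926178  0.01466957] yaw deg 30.275270336954804 rib [ 0.62970221 -0.20826128]
fix yaw fence -0.8214575856026727 stop -0.6513813526167366
Ff [0.58984999 0.20280952 0.027     ]
Fn [0.58792412 0.04332687 0.027     ]
E- [0.44536846 0.25012798 0.027     ]
E+ [0.54555182 0.24856646 0.027     ]
Ff [0.58959272 0.20362915 0.027     ]
Fn [0.58689757 0.04388436 0.027     ]
E- [0.44526542 0.25662541 0.027     ]
E+ [0.54478373 0.2525602  0.027     ]
```

Measured heights match the text: plate screws 14–16 mm, fence 28 mm. The stop came out a little high, at 30–32 mm. The rib is at (0.630,-0.208) with the riser's yaw 30.3°. The fixture's yaw is about -0.7° and its corner about (0.580,0.239). Turning the tool, then travelling at height.

Emit:
{"method": "drive_tool", "body": {
  "commands": [
    {"wz":8.5,"claw":-1},
    {"wz":8.5,"claw":-1},
    {"wz":8.5,"claw":-1},
    {"wz":8.5,"claw":-1},
    {"tx":-4.0,"ty":-0.1,"claw":-1},
    {"tx":-4.7,"ty":-0.1,"claw":-1},
    {"tx":-4.7,"ty":-0.1,"claw":-1},
    {"tx":-4.7,"ty":-0.1,"claw":-1}
  ],
  "newtons": 50
}}

```text
invalid input
```

Emit:
{"method": "drive_tool", "body": {
  "commands": [
    {"tx":-4.7,"ty":-0.1,"claw":-1},
    {"tx":-4.7,"ty":-0.1,"claw":-1},
    {"tx":-4.7,"ty":-0.1,"claw":-1},
    {"tx":-4.7,"ty":-0.1,"claw":-1},
    {"tx":-4.7,"ty":-0.1,"claw":-1},
    {"tx":-4.7,"ty":-0.1,"claw":-1},
    {"tx":-4.7,"ty":-0.1,"claw":-1},
    {"claw":-1}
  ]
}}

```text
invalid input
```

Emit:
{"method": "drive_tool", "body": {
  "commands": [
    {"tx":0,"ty":0,"tz":0,"wx":0,"wy":0,"wz":8.5,"claw":-1},
    {"tx":0,"ty":0,"tz":0,"wx":0,"wy":0,"wz":8.5,"claw":-1},
    {"tx":0,"ty":0,"tz":0,"wx":0,"wy":0,"wz":8.5,"claw":-1},
    {"tx":0,"ty":0,"tz":0,"wx":0,"wy":0,"wz":8.5,"claw":-1},
    {"tx":-4,"ty":-0.1,"tz":0,"wx":0,"wy":0,"wz":0,"claw":-1},
    {"tx":-4.7,"ty":-0.1,"tz":0,"wx":0,"wy":0,"wz":0,"claw":-1},
    {"tx":-4.7,"ty":-0.1,"tz":0,"wx":0,"wy":0,"wz":0,"claw":-1},
    {"tx":-4.7,"ty":-0.1,"tz":0,"wx":0,"wy":0,"wz":0,"claw":-1}
  ],
  "newtons": 50
}}

```text
time_s: 0.9
tcp_pos: [0.3264, 0.336, 0.25]
tool_rot: [0.497, 0.868, -0.0, -0.0]
ft_force: [0.5, -0.3, -0.0]
width: 0.0855
grasp_force: 0.0
```

Emit:
{"method": "drive_tool", "body": {
  "commands": [
    {"tx":-4.7,"ty":-0.1,"tz":0,"wx":0,"wy":0,"wz":0,"claw":-1},
    {"tx":-4.7,"ty":-0.1,"tz":0,"wx":0,"wy":0,"wz":0,"claw":-1},
    {"tx":-4.7,"ty":-0.1,"tz":0,"wx":0,"wy":0,"wz":0,"claw":-1},
    {"tx":-4.7,"ty":-0.1,"tz":0,"wx":0,"wy":0,"wz":0,"claw":-1},
    {"tx":-4.7,"ty":-0.1,"tz":0,"wx":0,"wy":0,"wz":0,"claw":-1},
    {"tx":-4.7,"ty":-0.1,"tz":0,"wx":0,"wy":0,"wz":0,"claw":-1},
    {"tx":-4.7,"ty":-0.1,"tz":0,"wx":0,"wy":0,"wz":0,"claw":-1},
    {"tx":-4.7,"ty":-0.1,"tz":0,"wx":0,"wy":0,"wz":0,"claw":-1}
  ]
}}

```text
time_s: 1.7
tcp_pos: [0.5096, 0.007, 0.2501]
tool_rot: [0.498, 0.867, -0.0, -0.0]
ft_force: [0.6, 1.5, -0.0]
width: 0.0854
grasp_force: 0.0
```

Emit:
{"method": "drive_tool", "body": {
  "commands": [
    {"tx":-4.5,"ty":-0.1,"tz":0,"wx":0,"wy":0,"wz":0,"claw":-1},
    {"tx":-4.5,"ty":-0.1,"tz":0,"wx":0,"wy":0,"wz":0,"claw":-1},
    {"tx":-4.5,"ty":-0.1,"tz":0,"wx":0,"wy":0,"wz":0,"claw":-1},
    {"tx":-3.5,"ty":-0.1,"tz":0,"wx":0,"wy":0,"wz":0,"claw":-1},
    {"tx":0,"ty":0,"tz":0,"wx":0,"wy":0,"wz":0,"claw":-1},
    {"tx":0,"ty":0,"tz":0,"wx":0,"wy":0,"wz":0,"claw":-1}
  ]
}}

```text
time_s: 2.3
tcp_pos: [0.5915, -0.1404, 0.2492]
tool_rot: [0.498, 0.867, -0.0, -0.001]
ft_force: [-0.0, -0.3, -0.1]
width: 0.0852
grasp_force: 0.0
```

Emit:
{"method": "drive_tool", "body": {
  "commands": [
    {"tx":-3.9,"ty":-0.1,"tz":0,"wx":0,"wy":0,"wz":0,"claw":-1},
    {"tx":-3.9,"ty":0,"tz":0,"wx":0,"wy":0,"wz":0,"claw":-1},
    {"tx":0,"ty":0,"tz":4,"wx":0,"wy":0,"wz":0,"claw":-1},
    {"tx":0,"ty":0,"tz":4,"wx":0,"wy":0,"wz":0,"claw":-1},
    {"tx":0,"ty":0,"tz":4,"wx":0,"wy":0,"wz":0,"claw":-1},
    {"tx":0,"ty":0,"tz":3,"wx":0,"wy":0,"wz":0,"claw":-1},
    {"tx":0,"ty":0,"tz":0,"wx":0,"wy":0,"wz":0,"claw":-1},
    {"tx":0,"ty":0,"tz":0,"wx":0,"wy":0,"wz":0,"claw":-1}
  ]
}}

```text
time_s: 3.1
tcp_pos: [0.6302, -0.2067, 0.1013]
tool_rot: [0.497, 0.868, 0.0, -0.0]
ft_force: [-0.1, -0.8, 0.7]
width: 0.0854
grasp_force: 0.0
```

```bash
python3 - <<'E'
from plant import r
import cv2,numpy as np
a=r.get_image("side")["pixels"][200:350,280:440];b=r.get_image("top")["pixels"][150:300,330:490]
f=lambda x:cv2.resize(np.clip(x*2.,0,255).astype('uint8'),(400,375),interpolation=cv2.INTER_CUBIC)
cv2.imwrite("pics/pre.png",np.hstack([f(a),f(b)])[:,:,::-1])
E
```

```text
(no output)
```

View pics/pre.png

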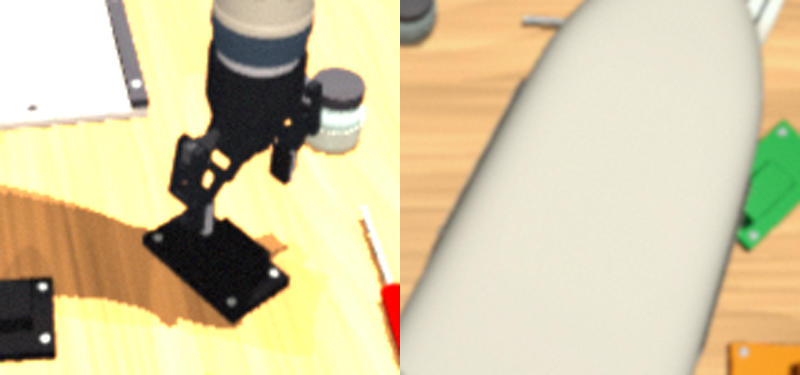

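The side view shows the fingers (crop (190,190) and (290,160)) above and straddling the rib at about (240,240). The arm hides the riser in the top view. Going down and closing.

Emit:
{"method": "drive_tool", "body": {
  "commands": [
    {"tx":-0.1,"ty":0,"tz":3,"wx":0,"wy":0,"wz":0,"claw":-1},
    {"tx":0,"ty":0,"tz":2.2,"wx":0,"wy":0,"wz":0,"claw":-1},
    {"tx":0,"ty":0,"tz":1,"wx":0,"wy":0,"wz":0,"claw":-1},
    {"tx":0,"ty":0,"tz":0,"wx":0,"wy":0,"wz":0,"claw":-1},
    {"tx":0,"ty":0,"tz":0,"wx":0,"wy":0,"wz":0,"claw":1},
    {"tx":0,"ty":0,"tz":0,"wx":0,"wy":0,"wz":0,"claw":1},
    {"tx":0,"ty":0,"tz":0,"wx":0,"wy":0,"wz":0,"claw":1},
    {"tx":0,"ty":0,"tz":0,"wx":0,"wy":0,"wz":0,"claw":1}
  ],
  "newtons": 50
}}

```text
time_s: 4.0
tcp_pos: [0.631, -0.2088, 0.0394]
tool_rot: [0.497, 0.868, -0.0, 0.001]
ft_force: [-1.7, 0.9, 0.1]
width: 0.0309
grasp_force: 50.2
```

Emit:
{"method": "drive_tool", "body": {
  "commands": [
    {"tx":0,"ty":0,"tz":0,"wx":0,"wy":0,"wz":0,"claw":1},
    {"tx":0,"ty":0,"tz":0,"wx":0,"wy":0,"wz":0,"claw":1}
  ]
}}

```text
time_s: 4.2
tcp_pos: [0.631, -0.2087, 0.0394]
tool_rot: [0.497, 0.868, -0.0, 0.001]
ft_force: [-1.1, -0.2, 5.9]
width: 0.0313
grasp_force: 51.3
```

Emit:
{"method": "drive_tool", "body": {
  "commands": [
    {"tx":0,"ty":0,"tz":-2,"wx":0,"wy":0,"wz":0,"claw":1},
    {"tx":0,"ty":0,"tz":-3,"wx":0,"wy":0,"wz":0,"claw":1},
    {"tx":0,"ty":0,"tz":-3,"wx":0,"wy":0,"wz":0,"claw":1},
    {"tx":0,"ty":0,"tz":0,"wx":0,"wy":0,"wz":6.2,"claw":1},
    {"tx":0,"ty":0,"tz":0,"wx":0,"wy":0,"wz":6.2,"claw":1},
    {"tx":0,"ty":0,"tz":0,"wx":0,"wy":0,"wz":6.2,"claw":1},
    {"tx":0,"ty":0,"tz":0,"wx":0,"wy":0,"wz":6.2,"claw":1},
    {"tx":0,"ty":0,"tz":0,"wx":0,"wy":0,"wz":6.2,"claw":1}
  ]
}}

```text
time_s: 5.0
tcp_pos: [0.6304, -0.2083, 0.1181]
tool_rot: [0.713, 0.701, -0.0, -0.0]
ft_force: [0.1, 0.2, -3.1]
width: 0.0312
grasp_force: 50.3
```

Emit:
{"method": "drive_tool", "body": {
  "commands": [
    {"tx":4,"ty":-1.4,"tz":0,"wx":0,"wy":0,"wz":0,"claw":1},
    {"tx":4.3,"ty":-1.4,"tz":0,"wx":0,"wy":0,"wz":0,"claw":1},
    {"tx":4.3,"ty":-1.4,"tz":0,"wx":0,"wy":0,"wz":0,"claw":1},
    {"tx":4.3,"ty":-1.4,"tz":0,"wx":0,"wy":0,"wz":0,"claw":1},
    {"tx":4.3,"ty":-1.4,"tz":0,"wx":0,"wy":0,"wz":0,"claw":1},
    {"tx":4.3,"ty":-1.4,"tz":0,"wx":0,"wy":0,"wz":0,"claw":1},
    {"tx":0,"ty":0,"tz":0,"wx":0,"wy":0,"wz":0,"claw":1},
    {"tx":0,"ty":0,"tz":0,"wx":0,"wy":0,"wz":0,"claw":1}
  ]
}}

```text
time_s: 5.8
tcp_pos: [0.5492, 0.0486, 0.1184]
tool_rot: [0.71, 0.704, -0.0, 0.0]
ft_force: [0.1, -0.1, -1.9]
width: 0.0314
grasp_force: 50.5
```

Emit:
{"method": "drive_tool", "body": {
  "commands": [
    {"tx":4.4,"ty":-1.2,"tz":0,"wx":0,"wy":0,"wz":0.2,"claw":1},
    {"tx":4.4,"ty":-1.2,"tz":0,"wx":0,"wy":0,"wz":0,"claw":1},
    {"tx":0,"ty":0,"tz":2.5,"wx":0,"wy":0,"wz":0,"claw":1},
    {"tx":0,"ty":0,"tz":2,"wx":0,"wy":0,"wz":0,"claw":1},
    {"tx":0,"ty":0,"tz":0.8,"wx":0,"wy":0,"wz":0,"claw":1},
    {"tx":0,"ty":0,"tz":0,"wx":0,"wy":0,"wz":0,"claw":1},
    {"tx":0,"ty":0,"tz":0,"wx":0,"wy":0,"wz":0,"claw":1},
    {"tx":0,"ty":0,"tz":0,"wx":0,"wy":0,"wz":0,"claw":1}
  ]
}}

```text
time_s: 6.6
tcp_pos: [0.5276, 0.1354, 0.0662]
tool_rot: [0.713, 0.701, 0.001, 0.0]
ft_force: [-0.8, 0.6, -3.0]
width: 0.0313
grasp_force: 50.4
```

```bash
python3 - <<'E'
from plant import r
import cv2,numpy as np
a=r.get_image("side")["pixels"][150:260,240:360]
o=r.observe();print(o["tcp_pos"],o["tool_rot"],o["ft_force"],o["wrist_torque"])
cv2.imwrite("pics/place.png",cv2.resize(np.clip(a*1.8,0,255).astype('uint8'),None,fx=5,fy=5,interpolation=cv2.INTER_CUBIC)[:,:,::-1])
E
```

```text
[0.52747054 0.13546306 0.06618812] [7.12631194e-01 7.01538441e-01 5.91956564e-04 4.96865107e-04] [ 0.69160124 -0.13196184 -2.59328852] [-0.02168161 -0.00156524  0.03367699]
```

View pics/place.png

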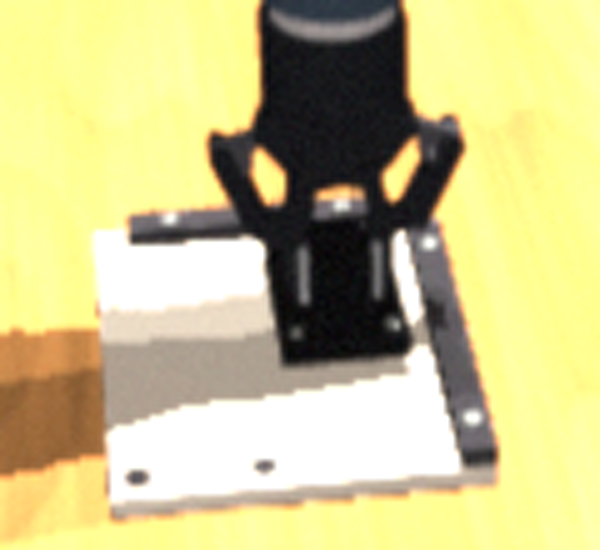

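The side view shows the riser hanging just above the bed, inside both stops and square to the fence (gap at crop (415,330)). Lowering gently.

Emit:
{"method": "drive_tool", "body": {
  "commands": [
    {"tx":0,"ty":0,"tz":0.5,"wx":0,"wy":0,"wz":0,"claw":1},
    {"tx":0,"ty":0,"tz":0.5,"wx":0,"wy":0,"wz":0,"claw":1},
    {"tx":0,"ty":0,"tz":0.1,"wx":0,"wy":0,"wz":0,"claw":1},
    {"tx":0,"ty":0,"tz":0,"wx":0,"wy":0,"wz":0,"claw":1},
    {"tx":0,"ty":0,"tz":0,"wx":0,"wy":0,"wz":0,"claw":1}
  ]
}}

```text
time_s: 7.15
tcp_pos: [0.5267, 0.1358, 0.0543]
tool_rot: [0.712, 0.702, -0.0, 0.0]
ft_force: [0.1, -0.5, 1.0]
width: 0.0313
grasp_force: 51.0
```

Emit:
{"method": "drive_tool", "body": {
  "commands": [
    {"tx":0,"ty":0,"tz":0.1,"wx":0,"wy":0,"wz":0,"claw":1},
    {"tx":0,"ty":0,"tz":0,"wx":0,"wy":0,"wz":0,"claw":1},
    {"tx":0,"ty":0,"tz":0,"wx":0,"wy":0,"wz":0,"claw":1}
  ]
}}

```text
time_s: 7.45
tcp_pos: [0.5267, 0.1358, 0.0543]
tool_rot: [0.712, 0.702, 0.0, 0.0]
ft_force: [-4.5, -1.7, 12.3]
width: 0.0312
grasp_force: 52.4
```

Emit:
{"method": "drive_tool", "body": {
  "commands": [
    {"tx":0,"ty":0,"tz":-0.08,"wx":0,"wy":0,"wz":0,"claw":1},
    {"tx":0.6,"ty":0.5,"tz":0,"wx":0,"wy":0,"wz":0,"claw":1},
    {"tx":0.6,"ty":0.5,"tz":0,"wx":0,"wy":0,"wz":0,"claw":1},
    {"tx":0.4,"ty":0.4,"tz":0,"wx":0,"wy":0,"wz":0,"claw":1},
    {"tx":0,"ty":0,"tz":0,"wx":0,"wy":0,"wz":0,"claw":1},
    {"tx":0,"ty":0,"tz":0,"wx":0,"wy":0,"wz":0,"claw":1},
    {"tx":0,"ty":0,"tz":0,"wx":0,"wy":0,"wz":0,"claw":1}
  ]
}}

```text
time_s: 8.15
tcp_pos: [0.5419, 0.1525, 0.0543]
tool_rot: [0.712, 0.702, 0.001, 0.0]
ft_force: [0.1, 0.5, 6.2]
width: 0.0312
grasp_force: 51.4
```

Emit:
{"method": "drive_tool", "body": {
  "commands": [
    {"tx":0,"ty":0.1,"tz":0,"wx":0,"wy":0,"wz":0,"claw":1},
    {"tx":0,"ty":0,"tz":0,"wx":0,"wy":0,"wz":0,"claw":1},
    {"tx":0,"ty":0,"tz":0,"wx":0,"wy":0,"wz":0,"claw":1}
  ]
}}

```text
time_s: 8.45
tcp_pos: [0.542, 0.1525, 0.0543]
tool_rot: [0.712, 0.702, 0.0, -0.0]
ft_force: [-4.8, 0.3, 8.9]
width: 0.0312
grasp_force: 51.8
```

Emit:
{"method": "drive_tool", "body": {
  "commands": [
    {"tx":0,"ty":0.1,"tz":0,"wx":0,"wy":0,"wz":0,"claw":1},
    {"tx":0,"ty":0,"tz":0,"wx":0,"wy":0,"wz":0,"claw":1},
    {"tx":0,"ty":0,"tz":0,"wx":0,"wy":0,"wz":0,"claw":1}
  ]
}}

```text
time_s: 8.75
tcp_pos: [0.542, 0.1525, 0.0543]
tool_rot: [0.712, 0.702, -0.001, -0.001]
ft_force: [-9.2, 0.5, 11.7]
width: 0.0314
grasp_force: 52.2
```

The fence was found at TCP x≈0.542. Easing the down force and going for the end stop.

Emit:
{"method": "drive_tool", "body": {
  "commands": [
    {"tx":0,"ty":-0.1,"tz":-0.06,"wx":0,"wy":0,"wz":0,"claw":1},
    {"tx":0.2,"ty":0,"tz":0,"wx":0,"wy":0,"wz":0,"claw":1},
    {"tx":0.1,"ty":0,"tz":0,"wx":0,"wy":0,"wz":0,"claw":1},
    {"tx":0,"ty":0,"tz":0,"wx":0,"wy":0,"wz":0,"claw":1},
    {"tx":0,"ty":0,"tz":0,"wx":0,"wy":0,"wz":0,"claw":1}
  ]
}}

```text
time_s: 9.25
tcp_pos: [0.542, 0.1549, 0.0544]
tool_rot: [0.712, 0.702, -0.0, -0.0]
ft_force: [-1.8, -1.3, -1.9]
width: 0.0314
grasp_force: 50.6
```

Emit:
{"method": "drive_tool", "body": {
  "commands": [
    {"tx":0.1,"ty":0,"tz":0,"wx":0,"wy":0,"wz":0,"claw":1},
    {"tx":0,"ty":0,"tz":0,"wx":0,"wy":0,"wz":0,"claw":1},
    {"tx":0,"ty":0,"tz":0,"wx":0,"wy":0,"wz":0,"claw":1}
  ]
}}

```text
time_s: 9.55
tcp_pos: [0.542, 0.1552, 0.0545]
tool_rot: [0.713, 0.702, -0.0, 0.0]
ft_force: [-1.6, -5.6, -2.3]
width: 0.0313
grasp_force: 50.6
```

```bash
python3 -c "
from plant import r
o=r.observe();print(o['tcp_pos'],o['tool_rot'],o['ft_force'],o['wrist_torque'])"
```

```text
[0.54195349 0.15515832 0.05449154] [ 7.12502144e-01  7.01669764e-01 -4.44056625e-04  2.01713727e-04] [-1.61549097 -5.57470325 -2.27576764] [-1.01933873  0.37632864 -0.03555158]
```

Emit:
{"method": "drive_tool", "body": {
  "commands": [
    {"tx":0.05,"ty":0.12,"tz":0.03,"wx":0,"wy":0,"wz":0,"claw":1},
    {"tx":0,"ty":0,"tz":0,"wx":0,"wy":0,"wz":0,"claw":1},
    {"tx":0,"ty":0,"tz":0,"wx":0,"wy":0,"wz":0,"claw":1},
    {"tx":0,"ty":0,"tz":0,"wx":0,"wy":0,"wz":0,"claw":1}
  ]
}}

```text
time_s: 9.95
tcp_pos: [0.542, 0.1552, 0.0544]
tool_rot: [0.713, 0.702, -0.001, -0.0]
ft_force: [-7.5, -8.5, 4.6]
width: 0.0315
grasp_force: 51.3
```

```bash
python3 - <<'E'
from plant import r
import cv2,numpy as np
a=r.get_image("side")["pixels"][150:260,240:360]
o=r.observe();print(o["tcp_pos"],o["tool_rot"],o["ft_force"],o["wrist_torque"])
cv2.imwrite("pics/seat.png",cv2.resize(np.clip(a*2.,0,255).astype('uint8'),None,fx=5,fy=5,interpolation=cv2.INTER_CUBIC)[:,:,::-1])
E
```

```text
[0.54207116 0.15513987 0.05438269] [ 7.12587775e-01  7.01581510e-01 -1.42907122e-03 -7.37247702e-05] [-7.33866986 -8.85311483  5.03432153] [-1.55575183  1.45703253  0.03250082]
```

View pics/seat.png

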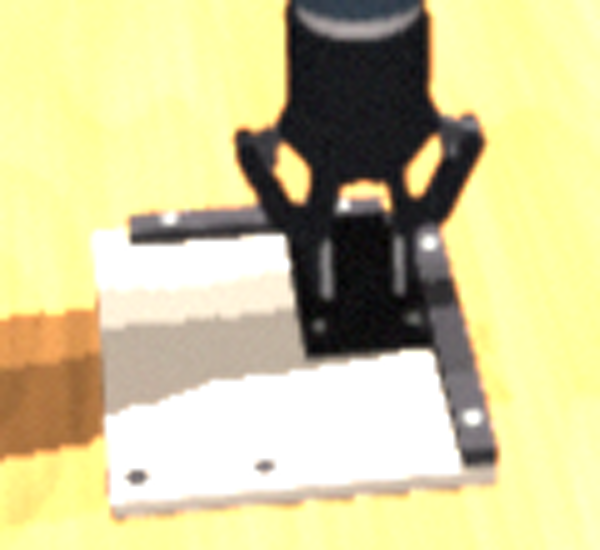

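The riser sits flush against the fence (crop (432,340)) and the end stop, with no visible gap. The push is about 7 N and 9 N, and it lies flat at the measured seat height. Handing in.

```bash
python3 -c "
from plant import r
print(r.finish_job())"
```

```text
the job is handed in; nothing more can be done
None
```

The long riser is seated flat in the fixture's corner, still gripped and pressed at about 7 N on the side fence and 9 N on the end stop; the job is handed in, but no verdict came back.

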